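# Run the dose tray under the filling head and hold the spring gate open at its mark

### The job

In the tablet filling station on the desk, slide the dose tray along its channel and under the funnel until it is fully home against the end stop. Only then pull the spring gate out by its upright grip until its pointer lines up with the blade of the setting mark, and finish while still holding it there, so that a colleague can drop the tablets through: do not let go. Leave the tray home, and do not disturb the bottle, the jar and the carton standing around.

Things in the scene. Friction and masses are not known exactly. Their poses are not given: they have to be found in the camera images.
- station: Filling station fixed to the desk; origin on the desk under the tray channel's centre line, z up. Base board x -50..50, y -122..210 mm, 8 mm thick; on it a channel along y between two 10 mm thick rails 46 mm apart, tops at z 22 mm, open at the +y end, with an end stop at y = -110 mm. A bridge roof (z 40 to 46 mm) covers the channel from y -122 to -20 mm.
- funnel (a point): Centre of the mouth of the clear square funnel on the bridge (63 mm in x, 74 mm in y, its top here, 105 mm above the desk). From its foot the roof goes on towards the station's -x, the robot's side, as a flat tongue (top 46 mm above the desk, 122 mm wide, to station x = -165 mm) on which the gate slides.
- home (a point): Point in the channel (station frame 0, -25, 20 mm; axes as the station's) where the tray's centre lies when the tray is fully home against the end stop.
- tray_mid (a point): Centre of the loose white dose tray: 42 mm wide (x), 170 mm long (y), 24 mm high, seven compartments in a row, about 0.12 kg. It starts in the channel, outside the bridge, 80 to 120 mm short of home, its axes parallel to the station's; it slides along the station's -y to get home.
- tray_grip (a point): Grip point on the tray's upright white lug at its +y end, 75 mm from the tray's centre along y. Lug 30 mm (x) by 12 mm (y); its top is 15 mm above this point, this point is 68 mm above the desk, the tray's rim 36 mm below it. When home this point is still 70 mm outside the bridge roof.
- gate (a joint): Travel of the spring gate in metres: 0 shut, growing as it is pulled towards the station's -x, at most 0.065. A spring pulls it shut with about 6 N when shut and 120 N/m more as it opens (about 12 N at 0.050); it snaps shut when let go.
- gate_grip (a point): Grip point on the gate's grey upright grip: a plate 10 mm thick (x, the pull direction) by 36 mm wide (y), rising from the steel gate plate (top 53 mm above the desk) to 113 mm above the desk; this point is 98 mm above the desk, 15 mm below the grip's top. Axes as the station's. Shut, the grip is 41 mm clear of the funnel.
- gate_pointer (a point): Pointer of the gate: a dark steel tab, 4 mm wide in x, sticking out 12 mm from the gate plate's +y side in line with the grip; this point is in the middle of its top, 31 mm from the grip point along y, 59 mm above the desk. Axes as the station's.
- mark_blade (a point): Setting mark: a clip fixed on the tongue just beyond the pointer in +y, with a dark upright steel blade 4 mm thick in x, 18 mm long in y, top 61 mm above the desk; this point is near its top, axes as the station's. The gate is at the mark when pointer and blade have the same x in the station frame: a pull of 25 to 50 mm, different every time.
- bottle: Bystander: white tablet bottle, 54 mm across, 88 mm tall, origin under its centre.
- small_jar: Bystander: small white jar, 42 mm across, 66 mm tall, origin under its centre.
- carton: Bystander: paper-white carton, 45 x 105 x 38 mm high, origin under its centre.
There are look-alikes about, which are no part of the job. What is shaped like the part that bears tray_mid but brown or orange is not meant.

How it is judged:
By the outcome, as a careful person would: the job done as asked, in the order asked, and still so for the second after the job is handed in, while the arm keeps its last pose, push and grip.
It also fails if it takes over 48 s, if anything falls off the work surface, if the arm or the gripper's body presses on something with over 40 N, if the wrist force passes 120 N, or if a joint passes its speed limit or range.

### The arm

A 7-joint arm with a two-finger parallel gripper is mounted at the origin on the work surface. World frame = base frame: x ahead of the robot, y to its left, z up, the work surface at z = 0. Lengths are in m, angles in rad, forces in N, time in s.
With the tool pointing down it reaches from about 0.375 to 0.925 m from the base axis. Payload 3.1 kg.
Tool frame: the origin (TCP) lies midway between the tips of the shut fingers; the grasp point (between the pads) lies 19 mm behind it; z points along the fingers, y is the line along which they close (so a half turn about z gives the same grasp; the last joint's range is limited). The gripper opens to 85 mm and grips with 20 to 120 N. Pads are 22 mm wide; open, the fingers measure 114 mm over their backs; the gripper's body (76 mm by 85 mm) begins 54 mm behind the grasp point. The pads swing forward as they close: fully open they stand 13 mm farther back than shut.
Start: joints at [1.172, 0.383, 0.044, 1.598, -0.018, 1.161, -0.05], TCP at [0.193, -0.621, 0.231] pointing down, gripper open.
Joint ranges: [-2.61, 2.61], [-0.41, 2.15], [-1.48, 1.57], [0, 2.5], [-1.57, 4.71], [0.05, 1.97], [-2.85, 2.85]. Speed limits (rad/s): [2.79, 2.79, 3.14, 3.14, 3.14, 3.14, 3.14].

### API

Orientations are given as a unit quaternion [w, x, y, z].
In Python, from bench import state, vision, env gives the robot as it stands. The module is installed in compiled form; this text tells all that it offers.
- The arm moves only by the tool move_arm, never from a script. Its argument "motion" is a list of rows, each a list of 3 entries, a list of its own where there are three numbers: the finger opening in cm, from 0 to 8.54, then the shift along the tool's x, y, z in cm, then the turn, a rotation vector about the tool's x, y, z in units of 6 degrees (1.0 is 6 degrees). In form: [[jaw, [tx, ty, tz], [wx, wy, wz]], ...]. A call has 1 to 20 rows; each row is the pose to reach, as a shift and turn from the pose commanded when the call began, along the tool's axes at that moment; what a row does not reach only later rows make up. A row lasts 1/8 s, in which the tool goes at most 62.5 mm and 10.7 degrees, less where a joint would pass 70% of its speed; a pose out of reach is approached as far as the arm can. A call with a gripper value outside its range is refused whole. The fingers move at their own pace and stop on an object; "grip_force" is the grip in N (left out, the last holds). Time passes only in rows, so rows that repeat a pose let the fingers close. It gives the time, the measured TCP pose, the force, the opening and the grip force at its end, in the units of the state.
- state(): the state, without advancing time (a new reading comes with each control period).
- vision.grab_frame(name): name is "scene" or "top"; returns (picture, depth): 420x560x3 uint8, red, green, blue; 420x560 float32, m along the optical axis (not along the pixel's ray), 0 where there is no reading.
- vision.camera_params(name): a dict with "vertical_fov" (degrees; the focal length in pixels is half the picture's height over the tangent of half this angle, whatever the lens; pixels are square), "cx", "cy" (the principal point, pixels), "origin" and "rotation" of the camera in the world. Camera axes: x right, y down, z forward; pixel columns grow to the right and rows downward; lengths in m; the calibration is good to about 2 mm. A picture is of the moment at which its call begins. camera_params takes no time and is no camera call.
- env.finish_job(): hands the job in; it is judged then, once.
The state is a dict: "time": time; "joint_pos": joint angles; "qd": joint speeds; "tau": joint torques, N m; "tool_pos": TCP position; "tool_rot": TCP orientation; "wrist_force": force on the tool from outside, world axes, zero at the start; "ft_torque": the same for the moment, N m; "gripper_width": opening from 0.0 (shut) to 1.0 (fully open); "grasp_force": force on a finger pad.
Only numpy, scipy, OpenCV 4.12 (cv2) and the standard library are available. Lean on these libraries where they do the work, as an engineer would, in place of code of your own. Each camera call takes 0.05 s, during which the arm holds its last target. There are 200 camera calls.

## Working session

There is one attempt and no reset: what is moved stays moved. The work goes in short steps, Python scripts to look and compute and a tool call to move; the robot and the scene stay as the last step left them, time stands still between calls to the robot, and variables do not carry over. Pictures are saved under pics/ and viewed, at most 10 in all, crops included, and the job is handed in when it is done.

Besides the shell and the picture viewer there is one more tool, called after "Call:" by a JSON object that holds its "op" and its "data". move_arm: Moves the arm, as the interface text tells. Its arguments: {"type":"object","properties":{"motion":{"type":"array","items":{"type":"array"}},"grip_force":{"type":"number"}},"required":["motion"]}

```bash
mkdir -p pics; cat > h.py <<'E'
import numpy as np, cv2
from bench import state, vision, env
def grab(n):
    p,d=vision.grab_frame(n); return p,d,vision.camera_params(n)
def save(p,f): cv2.imwrite('pics/'+f,p[:,:,::-1])
def ray(c,u,v,h=420):
    f=h/2/np.tan(np.radians(c['vertical_fov'])/2)
    d=np.array([(u-c['cx'])/f,(v-c['cy'])/f,1.0]); return np.array(c['origin']),np.array(c['rotation'])@d
def onplane(c,u,v,z):
    o,d=ray(c,u,v); return o+d*(z-o[2])/d[2]
def cloud(c,dep):
    v,u=np.mgrid[0:420,0:560]; f=210/np.tan(np.radians(c['vertical_fov'])/2)
    P=np.stack([(u-c['cx'])/f*dep,(v-c['cy'])/f*dep,dep],-1)
    return P@np.array(c['rotation']).T+np.array(c['origin'])
E
python3 - <<'E'
from h import *
for n in('top','scene'):
    p,d,c=grab(n); save(p,n+'1.png'); print(n,c); np.savez(n+'.npz',p=p,d=d)
s=state();print(s['tool_pos'],s['tool_rot'],s['time'])
E
```

```text
top {'vertical_fov': 43.12852777647378, 'cx': 272.87454369104466, 'cy': 209.06202346940782, 'origin': array([0.40597482, 0.02110982, 1.54819153]), 'rotation': array([ 0.04149187, -0.70109092,  0.71030695, -0.04705285])}
scene {'vertical_fov': 48.75177213576349, 'cx': 277.81704765846837, 'cy': 201.88071780742177, 'origin': array([ 1.07372247, -0.8821947 ,  1.03679252]), 'rotation': array([-0.38517588,  0.8935184 ,  0.2114454 , -0.09249466])}
[ 0.19234037 -0.61997954  0.22997837] [-1.20013487e-03  9.88701954e-01  1.49889778e-01 -2.45027513e-04] 0.1
```

```bash
python3 - <<'E'
s=open('h.py').read()
s=s.replace("return p,d,vision.camera_params(n)","return p,d,cam(n)").replace("def grab(","""from scipy.spatial.transform import Rotation as R
def q2m(q): return R.from_quat([q[1],q[2],q[3],q[0]]).as_matrix()
def cam(n):
    c=dict(vision.camera_params(n)); c['rotation']=q2m(c['rotation']); return c
def grab(""",1)
open('h.py','w').write(s)
E
python3 - <<'E'
from h import *
print(q2m(state()['tool_rot']).round(3)); print(cam('top')['rotation'].round(2),cam('scene')['rotation'].round(2))
E
```

```text
[[ 0.955  0.296 -0.001]
 [ 0.296 -0.955  0.002]
 [-0.    -0.002 -1.   ]]
[[-0.01 -0.99  0.12]
 [-1.    0.01 -0.01]
 [ 0.01 -0.13 -0.99]] [[ 0.89  0.31 -0.33]
 [ 0.45 -0.61  0.65]
 [-0.   -0.73 -0.69]]
```

View pics/top1.png

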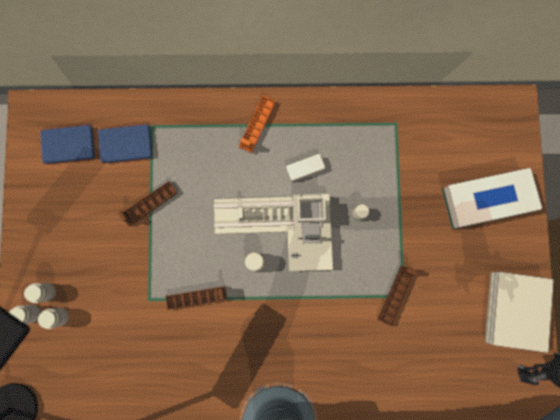

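View pics/scene1.png

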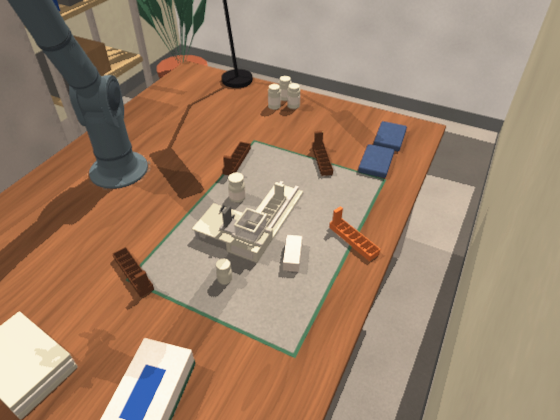

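```bash
python3 - <<'E'
import cv2,numpy as np
a=cv2.imread('pics/top1.png')[150:285,200:380]; b=cv2.imread('pics/scene1.png')[160:300,180:320]
a=cv2.resize(a,(800,600),interpolation=cv2.INTER_CUBIC);cv2.imwrite('pics/t2.png',a)
cv2.imwrite('pics/s2.png',cv2.resize(b,(600,600),interpolation=cv2.INTER_CUBIC))
E
```

```text
(no output)
```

View pics/t2.png

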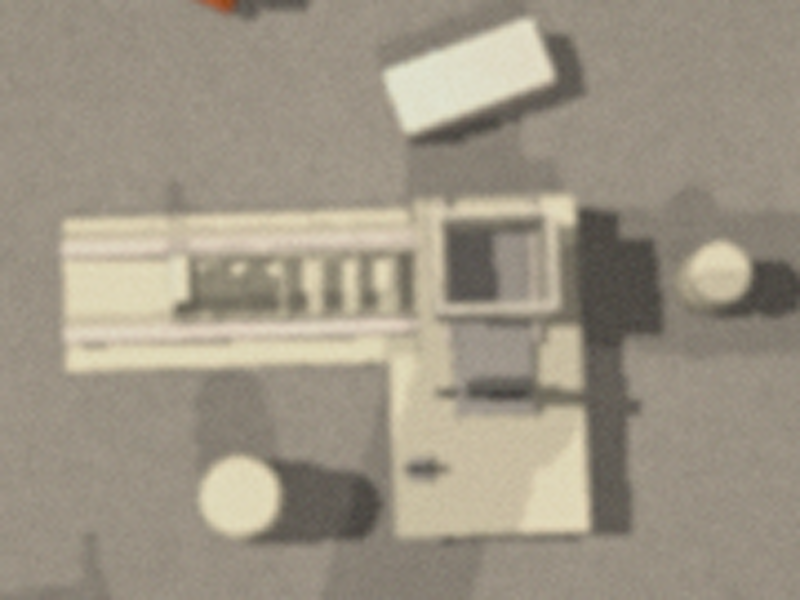

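View pics/s2.png

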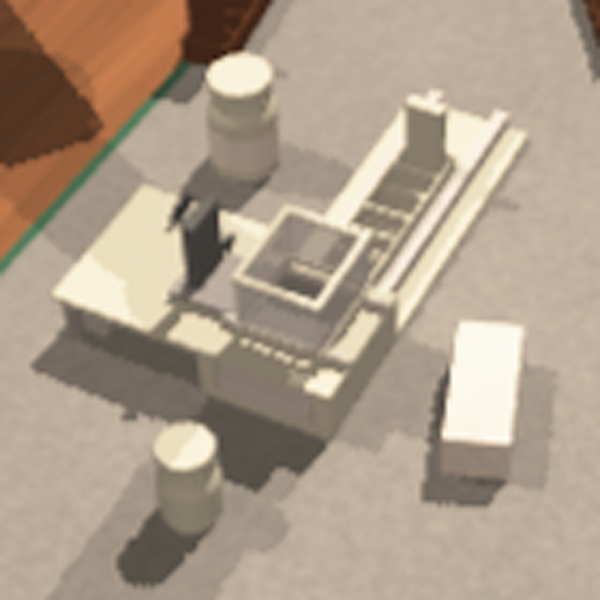

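Lug candidates in the top view are the white tray in the channel, lug at (240,213), brown trays at (150,203), (197,298) and (397,295), and an orange one at (258,124). I choose the white one in the channel, and the crop confirms its lug at the +y end (crop 180,285). The crop also shows the gate grip at crop (497,392), the pointer at (447,393) and the blade at (427,467).

```bash
python3 - <<'E'
from h import *
c=cam('top'); ps=[];ds=[]
for i in range(8):
    p,d,_=grab('top'); ps.append(p.astype(float)); ds.append(d)
p=np.mean(ps,0); d=np.median(ds,0); np.savez('topavg.npz',p=p,d=d)
def w(u,v,z): return onplane(c,200+(u+.5)/4.444-.5,150+(v+.5)/4.444-.5,z)
for n,u,v,z in [('boardL+x',62,218,.008),('boardL-x',65,372,.008),('tongue +y-x',395,537,.046),('tongue -y-x',590,533,.046),('roof -y+x',578,195,.046),('lugtop',180,285,.083),('grip',497,390,.113),('ptr',447,393,.059),('blade',427,467,.061),('bottle',240,495,.088),('funnel',497,268,.105)]:
    print(n,w(u,v,z).round(4))
P=cloud(c,d)
for n,lo,hi,box in [('tongue',.04,.052,(0,0,0))]:
    pass
m=(P[...,0]>.2)&(P[...,0]<.75)&(P[...,1]>-.3)&(P[...,1]<.35)
def show(n,a,b):
    q=m&(P[...,2]>a)&(P[...,2]<b); k,l,st,ce=cv2.connectedComponentsWithStats(q.astype(np.uint8))
    for i in range(1,k):
        if st[i,4]>5: 
            pts=P[l==i]; print(n,st[i].tolist(),pts.mean(0).round(4),np.round(cv2.minAreaRect(pts[:,:2].astype(np.float32)*1000),1) if 0 else cv2.minAreaRect((pts[:,:2]*1000).astype(np.float32)))
show('z>.07',.07,.13); show('tongue',.042,.051)
g=p.mean(2); np.set_printoptions(linewidth=200)
print(g[250:262,286:304].round().astype(int)); print(g[230:244,294:326].round().astype(int))
E
```

```text
boardL+x [0.6327 0.1808 0.008 ]
boardL-x [0.5311 0.1788 0.008 ]
tongue +y-x [ 0.4208 -0.0335  0.046 ]
tongue -y-x [ 0.4216 -0.157   0.046 ]
roof -y+x [ 0.638  -0.1552  0.046 ]
lugtop [0.5785 0.0994 0.083 ]
grip [ 0.5082 -0.0947  0.113 ]
ptr [ 0.5105 -0.0675  0.059 ]
blade [ 0.464  -0.0539  0.061 ]
bottle [0.4473 0.063  0.088 ]
funnel [ 0.584  -0.0971  0.105 ]
z>.07 [297, 197, 29, 25, 262] [ 0.5895 -0.0958  0.0988] ((588.1737060546875, -95.38705444335938), (64.37571716308594, 76.34280395507812), 0.019456150010228157)
z>.07 [238, 208, 5, 11, 52] [0.5804 0.0998 0.0827] ((580.6039428710938, 99.827880859375), (27.870309829711914, 10.945428848266602), 0.0031266743317246437)
z>.07 [305, 235, 14, 5, 67] [ 0.5096 -0.0951  0.1077] ((509.98748779296875, -95.44143676757812), (34.262123107910156, 9.364468574523926), 89.31871795654297)
z>.07 [245, 253, 18, 18, 245] [0.4459 0.0636 0.0893] ((446.000732421875, 63.30058670043945), (46.395870208740234, 46.18465805053711), 44.60697555541992)
z>.07 [218, 289, 5, 11, 48] [0.3589 0.1561 0.0763] ((359.00799560546875, 155.98228454589844), (11.367711067199707
[... 2706 characters left out ...]
 69  71  73  82  90 100 106 106 107 106 108]
 [183 184 180 172 158 147 141 138 135 138 134 118 106 103 104 100  93  87  85  86  88  87  87  91  98 101 106 106 106 107 107 106]
 [183 182 184 180 178 176 175 170 160 150 145 138 135 134 134 134 127 123 122 123 123 123 123 124 125 121 114 109 115 119 119 120]
 [182 184 183 184 183 184 184 180 166 152 150 148 149 149 148 146 146 143 144 145 147 143 142 143 142 136 122 119 133 148 152 151]
 [183 184 183 183 184 183 184 179 164 154 151 155 156 155 152 150 150 149 152 153 152 148 147 147 146 142 133 134 154 171 176 176]
 [183 184 183 184 182 182 184 178 168 158 161 166 168 167 163 163 160 162 163 164 164 160 158 158 158 158 154 158 170 180 185 183]]
```

```bash
python3 - <<'E'
from h import *
c=cam('top'); s=cam('scene')
a=onplane(c,300,238.0,.059); b=onplane(c,294.5,255.1,.061); print(a,b,(a-b)*1000)
th=np.radians(1.1); e=np.array([np.cos(th),np.sin(th),0]); print('pull mm',(a-b)@e*1000)
# scene view: average & enlarge around pointer/blade
p=np.mean([grab('scene')[0].astype(float) for _ in range(8)],0)
cr=np.clip(p[192:240,205:255],0,255).astype(np.uint8)
save(cv2.resize(cr,(600,576),interpolation=cv2.INTER_CUBIC),'s3.png'); np.save('sc.npy',p)
f=210/np.tan(np.radians(s['vertical_fov'])/2)
for q in (a,b):
    k=s['rotation'].T@(q-np.array(s['origin'])); u=f*k[0]/k[2]+s['cx'];v=f*k[1]/k[2]+s['cy']; print(u,v,(u-205)*12,(v-192)*12)
# move to lug from current tcp
t=state(); T=q2m(t['tool_rot']); print(t['tool_pos'],T.round(4).tolist())
E
```

```text
[ 0.51067024 -0.06691586  0.059     ] [ 0.46295622 -0.05049059  0.061     ] [ 47.71401877 -16.42527025  -2.        ]
pull mm 47.38990247106366
232.786983837052 214.6569993787112 333.4438060446239 271.8839925445343
221.9938800586619 205.82956330243468 203.92656070394264 165.95475962921614
[ 0.19262065 -0.62080986  0.23129189] [[0.9551, 0.2964, 0.0], [0.2964, -0.9551, -0.0], [0.0, 0.0, -1.0]]
```

View pics/s3.png

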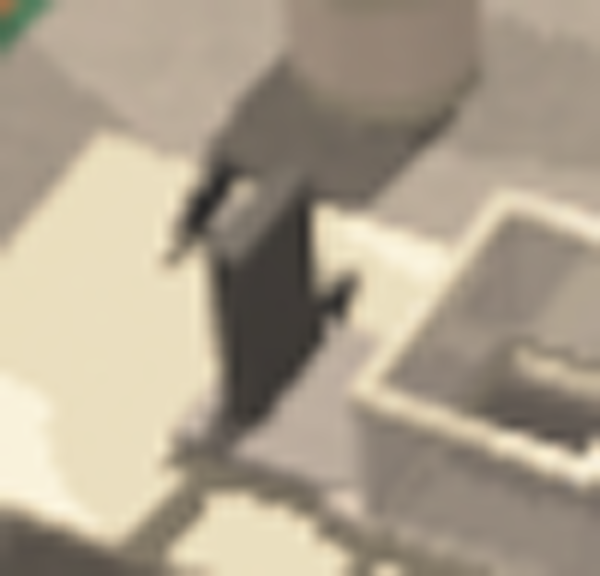

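Call:
{"op": "move_arm", "data": {"motion": [[5, [5, -5, 1], [0, 0, 0.5]], [5, [10, -9.8, 2], [0, 0, 1]], [5, [15, -14.7, 3], [0, 0, 1.5]], [5, [20, -19.6, 4], [0, 0, 2]], [5, [25, -24.5, 5], [0, 0, 2.5]], [5, [29, -28.5, 5], [0, 0, 2.69]], [5, [33, -32.4, 5], [0, 0, 2.69]], [5, [37, -36.3, 5], [0, 0, 2.69]], [5, [41, -40.2, 5], [0, 0, 2.69]], [5, [45, -44.2, 5], [0, 0, 2.69]], [5, [49, -48.1, 5], [0, 0, 2.69]], [5, [53, -52, 5], [0, 0, 2.69]], [5, [56, -55, 5], [0, 0, 2.69]], [5, [58.4, -57.3, 5], [0, 0, 2.69]], [5, [58.4, -57.3, 5], [0, 0, 2.69]], [5, [58.4, -57.3, 5], [0, 0, 2.69]], [5, [58.4, -57.3, 5], [0, 0, 2.69]]], "grip_force": 40}}

```text
time: 3.02
tool_pos: [0.5803, 0.0974, 0.1811]
tool_rot: [0.001, 1.0, 0.008, -0.0]
wrist_force: [-0.6, 0.1, -0.4]
gripper_width: 0.585
grasp_force: 0.0
```

Call:
{"op": "move_arm", "data": {"motion": [[5, [0, -0.2, 4], [0, 0, 0]], [5, [0, -0.2, 7], [0, 0, 0]], [5, [0, -0.2, 9.5], [0, 0, 0]], [5, [0, -0.2, 11.5], [0, 0, 0]], [5, [0, -0.2, 13], [0, 0, 0]], [5, [0, -0.2, 13], [0, 0, 0]], [3, [0, -0.2, 13], [0, 0, 0]], [1, [0, -0.2, 13], [0, 0, 0]], [0, [0, -0.2, 13], [0, 0, 0]], [0, [0, -0.2, 13], [0, 0, 0]], [0, [0, -0.2, 13], [0, 0, 0]], [0, [0, -0.2, 13], [0, 0, 0]]]}}

```text
time: 4.53
tool_pos: [0.5818, 0.1015, 0.0526]
tool_rot: [0.0, 1.0, 0.009, 0.001]
wrist_force: [-1.4, -0.5, 5.2]
gripper_width: 0.133
grasp_force: 44.8
```

Call:
{"op": "move_arm", "data": {"motion": [[0, [0, 0.5, 0], [0, 0, 0]], [0, [0, 1.2, 0], [0, 0, 0]], [0, [0, 2, 0], [0, 0, 0]], [0, [0, 2.8, 0], [0, 0, 0]], [0, [0, 3.6, 0], [0, 0, 0]], [0, [0, 4.4, 0], [0, 0, 0]], [0, [0, 5.2, 0], [0, 0, 0]], [0, [0, 6, 0], [0, 0, 0]], [0, [0, 6.6, 0], [0, 0, 0]], [0, [0, 7, 0], [0, 0, 0]], [0, [0, 7, 0], [0, 0, 0]]]}}

```text
time: 5.9
tool_pos: [0.5831, 0.0338, 0.0526]
tool_rot: [-0.001, 1.0, 0.01, 0.001]
wrist_force: [-0.5, 2.7, 6.8]
gripper_width: 0.13
grasp_force: 45.0
```

Call:
{"op": "move_arm", "data": {"motion": [[0, [0, 0.2, 0], [0, 0, 0]], [0, [0, 0.4, 0], [0, 0, 0]], [0, [0, 0.6, 0], [0, 0, 0]], [0, [0, 0.8, 0], [0, 0, 0]], [0, [0, 0.8, 0], [0, 0, 0]]]}}

```text
time: 6.52
tool_pos: [0.5832, 0.0265, 0.0526]
tool_rot: [-0.002, 1.0, 0.011, 0.001]
wrist_force: [0.2, 4.5, 5.5]
gripper_width: 0.132
grasp_force: 45.0
```

Call:
{"op": "move_arm", "data": {"motion": [[0, [0, 0.15, 0], [0, 0, 0]], [0, [0, 0.3, 0], [0, 0, 0]], [0, [0, 0.4, 0], [0, 0, 0]], [0, [0, 0.4, 0], [0, 0, 0]]]}}

```text
time: 7.02
tool_pos: [0.5833, 0.0227, 0.0526]
tool_rot: [-0.002, 1.0, 0.011, 0.001]
wrist_force: [0.3, 5.2, 6.5]
gripper_width: 0.132
grasp_force: 45.0
```

Call:
{"op": "move_arm", "data": {"motion": [[0, [0, 0.15, 0], [0, 0, 0]], [0, [0, 0.3, 0], [0, 0, 0]], [0, [0, 0.3, 0], [0, 0, 0]]]}}

```text
time: 7.4
tool_pos: [0.5834, 0.0197, 0.0525]
tool_rot: [-0.002, 1.0, 0.011, 0.001]
wrist_force: [-0.2, 3.8, 6.8]
gripper_width: 0.136
grasp_force: 45.0
```

Call:
{"op": "move_arm", "data": {"motion": [[0, [0, 0.15, 0], [0, 0, 0]], [0, [0, 0.3, 0], [0, 0, 0]], [0, [0, 0.3, 0], [0, 0, 0]]]}}

```text
time: 7.78
tool_pos: [0.5834, 0.0179, 0.0526]
tool_rot: [-0.002, 1.0, 0.011, 0.002]
wrist_force: [-0.1, 6.0, 6.3]
gripper_width: 0.133
grasp_force: 44.9
```

Call:
{"op": "move_arm", "data": {"motion": [[0, [0, 0.15, 0], [0, 0, 0]], [0, [0, 0.3, 0], [0, 0, 0]], [0, [0, 0.3, 0], [0, 0, 0]]]}}

```text
time: 8.15
tool_pos: [0.5834, 0.0178, 0.0527]
tool_rot: [-0.004, 1.0, 0.012, 0.002]
wrist_force: [-0.9, 8.5, 6.3]
gripper_width: 0.132
grasp_force: 44.9
```

Call:
{"op": "move_arm", "data": {"motion": [[0, [0, 0.5, 0], [0, 0, 0]], [0, [0, 1, 0], [0, 0, 0]], [0, [0, 1, 0], [0, 0, 0]], [0, [0, 1, 0], [0, 0, 0]]]}}

```text
time: 8.65
tool_pos: [0.5835, 0.0175, 0.054]
tool_rot: [-0.009, 1.0, 0.014, 0.002]
wrist_force: [-1.9, 20.8, 9.8]
gripper_width: 0.132
grasp_force: 46.4
```

Call:
{"op": "move_arm", "data": {"motion": [[0, [0, -0.6, 0], [0, 0, 0]], [0, [0, -1.1, 0], [0, 0, 0]], [0, [0, -1.1, 0], [0, 0, 0]], [4, [0, -1.2, 0], [0, 0, 0]], [4, [0, -1.3, 0], [0, 0, 0]], [4, [0, -1.3, 0], [0, 0, 0]], [4, [0, -1.3, 0], [0, 0, 0]], [4, [0, -1.3, -3], [0, 0, 0]], [4, [0, -1.3, -7], [0, 0, 0]], [4, [0, -1.3, -12], [0, 0, 0]], [4, [0, -1.3, -16], [0, 0, 0]], [4, [0, -1.3, -16], [0, 0, 0]]]}}

```text
time: 10.15
tool_pos: [0.5854, 0.0136, 0.2159]
tool_rot: [0.0, 1.0, 0.009, 0.005]
wrist_force: [0.2, 0.6, 0.2]
gripper_width: 0.468
grasp_force: 0.0
```

```bash
python3 - <<'E'
from h import *
s=state(); print(s['tool_pos'],q2m(s['tool_rot']).round(4).tolist(),s['joint_pos'].round(2) if hasattr(s['joint_pos'],'round') else s['joint_pos'])
p,d,c=grab('scene'); P=cloud(c,d)
m=(abs(P[...,0]-.583)<.03)&(abs(P[...,1]-.03)<.09)&(P[...,2]>.055)&(P[...,2]<.10)
print(m.sum(),P[m].min(0),P[m].max(0))
cr=p[160:250,200:320]; save(cv2.resize(cr,(800,600),interpolation=cv2.INTER_CUBIC),'s4.png')
E
```

```text
[0.58536753 0.01362254 0.21591556] [[0.9998, 0.0185, 0.0091], [0.0185, -0.9998, -0.0001], [0.0091, 0.0003, -1.0]] [ 0.29  0.31 -0.45  1.76  0.15  1.1  -1.77]
91 [ 0.56907771 -0.05938882  0.05506021] [0.59899739 0.02451454 0.09153669]
```

View pics/s4.png

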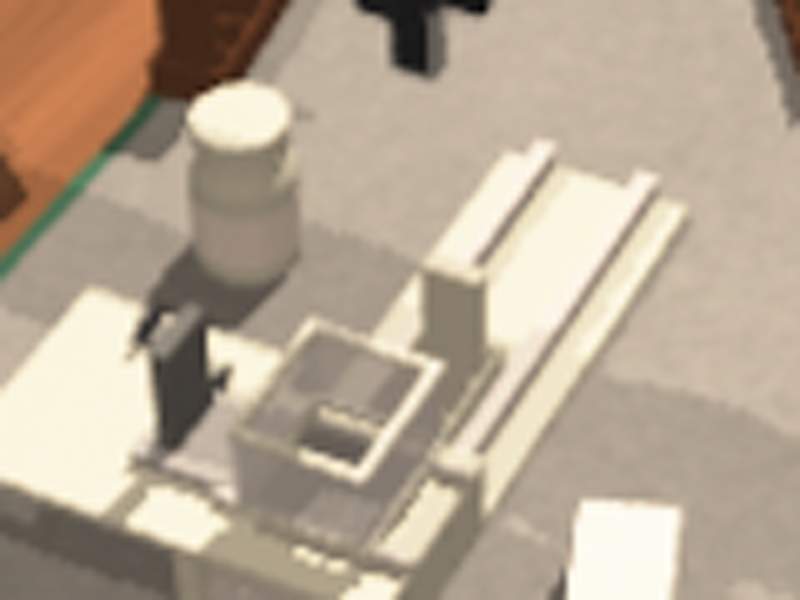

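The tray is home: it stopped hard at 20 N, and the lug sits about 70 mm outside the roof at crop (455,310). Next is the gate grip at crop (180,370).

Call:
{"op": "move_arm", "data": {"motion": [[3.5, [-1, 1.4, 0], [0, 0, 1.5]], [3.5, [-2, 2.8, 0], [0, 0, 3]], [3.5, [-3, 4.2, 0], [0, 0, 4.5]], [3.5, [-4, 5.6, 0], [0, 0, 6]], [3.5, [-5, 7, 0], [0, 0, 7.5]], [3.5, [-6, 8.4, 0], [0, 0, 9]], [3.5, [-7, 9.8, 0], [0, 0, 10.5]], [3.5, [-7.7, 10.8, 0], [0, 0, 12]], [3.5, [-7.7, 10.8, 0], [0, 0, 13.5]], [3.5, [-7.7, 10.8, 0], [0, 0, 15]], [3.5, [-7.7, 10.8, 0], [0, 0, 15]], [3.5, [-7.7, 10.8, 0], [0, 0, 15]]]}}

```text
time: 11.7
tool_pos: [0.5049, -0.0967, 0.2079]
tool_rot: [0.003, 0.715, -0.699, -0.002]
wrist_force: [0.1, -0.5, -0.3]
gripper_width: 0.41
grasp_force: 0.0
```

```bash
python3 - <<'E'
from h import *
s=state(); T=q2m(s['tool_rot']); print(s['tool_pos'],T.round(4).tolist(),s['joint_pos'])
print((T.T@(np.array([.5107,-.0953,.079])-s['tool_pos'])*100).round(2))
E
```

```text
[ 0.50492026 -0.09665359  0.20788678] [[0.0235, -0.9997, -0.0074], [-0.9997, -0.0235, -0.0007], [0.0006, 0.0074, -1.0]] [-0.6520322   0.1958318   0.848798    1.97167618 -0.16648141  1.05273835
 -2.84684253]
[-0.13 -0.68 12.88]
```

Joint 7 is at its limit, so I'll use the half-turned grasp instead.

Call:
{"op": "move_arm", "data": {"motion": [[3.5, [0, 0, 0], [0, 0, -1.5]], [3.5, [0, 0, 0], [0, 0, -3]], [3.5, [0, 0, 0], [0, 0, -4.5]], [3.5, [0, 0, 0], [0, 0, -6]], [3.5, [0, 0, 0], [0, 0, -7.5]], [3.5, [0, 0, 0], [0, 0, -9]], [3.5, [0, 0, 0], [0, 0, -10.5]], [3.5, [0, 0, 0], [0, 0, -12]], [3.5, [0, 0, 0], [0, 0, -13.5]], [3.5, [0, 0, 0], [0, 0, -15]]]}}

```text
time: 12.95
tool_pos: [0.5054, -0.0964, 0.208]
tool_rot: [0.0, 1.0, 0.016, -0.004]
wrist_force: [0.5, 0.4, -0.2]
gripper_width: 0.409
grasp_force: 0.0
```

Call:
{"op": "move_arm", "data": {"motion": [[3.5, [0, 0, 0], [0, 0, -1.5]], [3.5, [0, 0, 0], [0, 0, -3]], [3.5, [0, 0, 0], [0, 0, -4.5]], [3.5, [0, 0, 0], [0, 0, -6]], [3.5, [0, 0, 0], [0, 0, -7.5]], [3.5, [0, 0, 0], [0, 0, -9]], [3.5, [0, 0, 0], [0, 0, -10.5]], [3.5, [0, 0, 0], [0, 0, -12]], [3.5, [0, 0, 0], [0, 0, -13.5]], [3.5, [0, 0, 0], [0, 0, -15]], [3.5, [0, 0, 0], [0, 0, -15]]]}}

```text
time: 14.32
tool_pos: [0.5056, -0.0964, 0.2082]
tool_rot: [-0.002, 0.698, 0.716, -0.002]
wrist_force: [-0.1, -0.0, -0.7]
gripper_width: 0.41
grasp_force: 0.0
```

```bash
python3 - <<'E'
from h import *
s=state(); T=q2m(s['tool_rot']); print(s['tool_pos'],T.round(4).tolist(),s['joint_pos'])
print((T.T@(np.array([.5107,-.0953,.079])-s['tool_pos'])*100).round(2))
th=np.radians(1.1); x=np.array([np.cos(th),np.sin(th),0]); tgt=np.column_stack([np.cross(x,[0,0,-1]),x,[0,0,-1]])
print(tgt.round(3).tolist(),(R.from_matrix(T.T@tgt).as_rotvec(degrees=True)/6).round(2))
E
```

```text
[ 0.50561214 -0.09636272  0.20819809] [[-0.0242, 0.9997, -0.0067], [0.9997, 0.0242, 0.0001], [0.0002, -0.0067, -1.0]] [-0.31826405  0.1592717   0.46739204  1.9579855  -0.08146738  1.04930752
  0.20938223]
[ 0.09  0.6  12.92]
[[-0.019, 1.0, 0.0], [1.0, 0.019, 0.0], [0.0, 0.0, -1.0]] [-0.06 -0.    0.05]
```

Call:
{"op": "move_arm", "data": {"motion": [[3.5, [0.1, 0.6, 2], [-0.06, 0, 0.05]], [3.5, [0.1, 0.6, 5], [-0.06, 0, 0.05]], [3.5, [0.1, 0.6, 8], [-0.06, 0, 0.05]], [3.5, [0.1, 0.6, 10], [-0.06, 0, 0.05]], [3.5, [0.1, 0.6, 11.5], [-0.06, 0, 0.05]], [3.5, [0.1, 0.6, 12.9], [-0.06, 0, 0.05]], [3.5, [0.1, 0.6, 12.9], [-0.06, 0, 0.05]], [3.5, [0.1, 0.6, 12.9], [-0.06, 0, 0.05]]]}}

```text
time: 15.32
tool_pos: [0.5132, -0.0952, 0.0814]
tool_rot: [0.001, 0.7, 0.714, 0.002]
wrist_force: [-0.2, -0.4, -0.2]
gripper_width: 0.411
grasp_force: 0.0
```

```bash
python3 - <<'E'
from h import *
s=state(); print(s['tool_pos'],s['wrist_force'])
a=grab('scene')[0][170:245,195:270]; b=grab('top')[0][205:280,265:340]
save(np.hstack([cv2.resize(q,(400,400),interpolation=cv2.INTER_CUBIC) for q in (a,b)]),'g5.png')
E
```

```text
[ 0.51317107 -0.09517871  0.08137194] [-0.18637304 -0.39267418 -0.19587904]
```

View pics/g5.png

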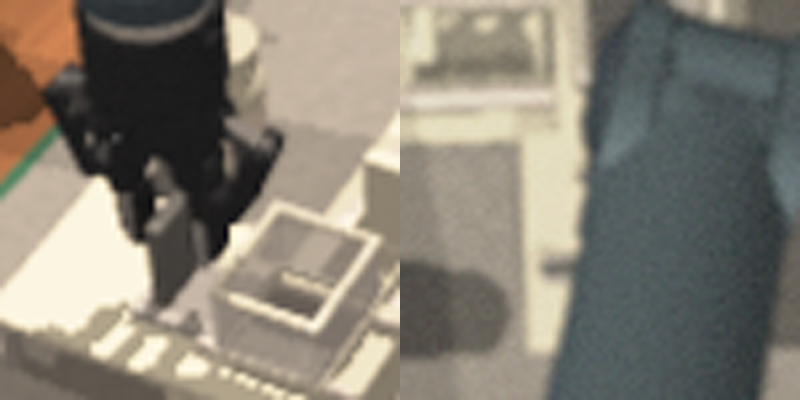

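The fingers straddle the grip plate in the left half, around (165,230). The top view is hidden by the arm except for part of the blade. Closing.

Call:
{"op": "move_arm", "data": {"motion": [[2, [0, 0, 0], [0, 0, 0]], [0, [0, 0, 0], [0, 0, 0]], [0, [0, 0, 0], [0, 0, 0]], [0, [0, 0, 0], [0, 0, 0]], [0, [0, 0, 0], [0, 0, 0]], [0, [0, 0, 0], [0, 0, 0]]], "grip_force": 60}}

```text
time: 16.18
tool_pos: [0.5124, -0.095, 0.0815]
tool_rot: [0.001, 0.7, 0.714, 0.001]
wrist_force: [-2.3, 0.4, 5.9]
gripper_width: 0.105
grasp_force: 59.6
```

```bash
python3 - <<'E'
from h import *
for i in range(3):
    s=state(); print(s['tool_pos'],s['wrist_force'],s['gripper_width']); grab('top')
E
```

```text
[ 0.51244153 -0.09502391  0.08147071] [-2.29256875  0.39521688  5.92171799] 0.10451249792831509
[ 0.51243724 -0.09502117  0.08146188] [-2.43653045  0.79751529  6.82520263] 0.10675726949458864
[ 0.51246852 -0.09500113  0.08150548] [-1.57679319  0.26156402  5.96012254] 0.10564060320188139
```

Call:
{"op": "move_arm", "data": {"motion": [[0, [0, -0.4, 0], [0, 0, 0]], [0, [0, -1, 0], [0, 0, 0]], [0, [0, -1.6, 0], [0, 0, 0]], [0, [0, -2.2, 0], [0, 0, 0]], [0, [0, -2.8, 0], [0, 0, 0]], [0, [0, -3.4, 0], [0, 0, 0]], [0, [0, -4, 0], [0, 0, 0]], [0, [0, -4.4, 0], [0, 0, 0]], [0, [0, -4.4, 0], [0, 0, 0]], [0, [0, -4.4, 0], [0, 0, 0]]]}}

```text
time: 17.58
tool_pos: [0.4737, -0.0958, 0.0816]
tool_rot: [0.005, 0.699, 0.715, 0.004]
wrist_force: [10.1, -0.6, -8.7]
gripper_width: 0.108
grasp_force: 58.5
```

```bash
python3 - <<'E'
from h import *
s=state(); print(s['tool_pos'],q2m(s['tool_rot']).round(4).tolist(),s['wrist_force'],s['gripper_width'])
a=grab('scene')[0][160:250,185:275]; b=grab('top')[0][205:280,265:340]
save(np.hstack([cv2.resize(q,(400,400),interpolation=cv2.INTER_CUBIC) for q in (a,b)]),'g6.png')
E
```

```text
[ 0.47365685 -0.09583205  0.08157826] [[-0.0216, 0.9997, 0.0137], [0.9998, 0.0216, -0.001], [-0.0013, 0.0137, -0.9999]] [10.13751213 -0.5668751  -8.68632101] 0.10763872999926037
```

View pics/g6.png

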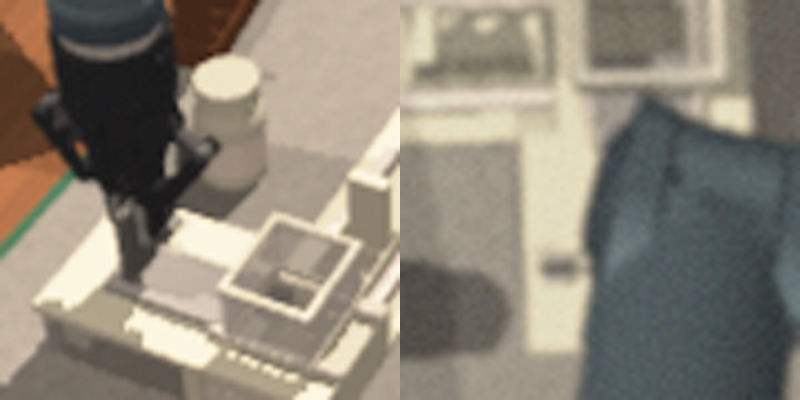

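Call:
{"op": "move_arm", "data": {"motion": [[0, [0, -0.3, 0], [0, 0, 0]], [0, [0, -0.6, 0], [0, 0, 0]], [0, [0, -0.9, 0], [0, 0, 0]], [0, [0, -0.9, 0], [0, 0, 0]], [0, [0, -0.9, 0], [0, 0, 0]]]}}

```text
time: 18.3
tool_pos: [0.4652, -0.096, 0.0816]
tool_rot: [0.006, 0.699, 0.715, 0.005]
wrist_force: [12.1, -0.1, -9.3]
gripper_width: 0.106
grasp_force: 58.9
```

```bash
cat > g.py <<'E'
from h import *
def gp():
    s=state(); T=q2m(s['tool_rot']); return s['tool_pos']-.019*T[:,2],s
g,s=gp(); print(g,s['tool_pos'],s['tool_rot'],s['wrist_force'],s['time'])
E
python3 g.py
```

```text
[ 0.46489095 -0.0959329   0.10058668] [ 0.46516915 -0.09595596  0.08158873] [0.00565768 0.69932006 0.71477094 0.00468615] [12.10762974 -0.13455215 -9.26693248] 18.3
```

```bash
python3 - <<'E'
from h import *
a=np.mean([grab('scene')[0].astype(float) for _ in range(6)],0)[192:242,195:245].clip(0,255).astype(np.uint8)
b=np.mean([grab('top')[0].astype(float) for _ in range(4)],0)[235:275,275:315].clip(0,255).astype(np.uint8)
save(np.hstack([cv2.resize(q,(400,400),interpolation=cv2.INTER_CUBIC) for q in (a,b)]),'g7.png')
p,d,c=grab('scene'); P=cloud(c,d)
m=(abs(P[...,0]-.583)<.03)&(abs(P[...,1]-.03)<.09)&(P[...,2]>.055)&(P[...,2]<.10)&(P[...,1]>-.01)
print(P[m].min(0),P[m].max(0))
E
python3 g.py
```

```text
[0.56885991 0.0050968  0.05521634] [0.59901135 0.02446929 0.08605958]
[ 0.46491746 -0.09596702  0.10055989] [ 0.46519512 -0.09599106  0.08156193] [0.00566523 0.69934374 0.71474789 0.004658  ] [11.51521797 -0.49322822 -8.67510472] 18.85
```

View pics/g7.png

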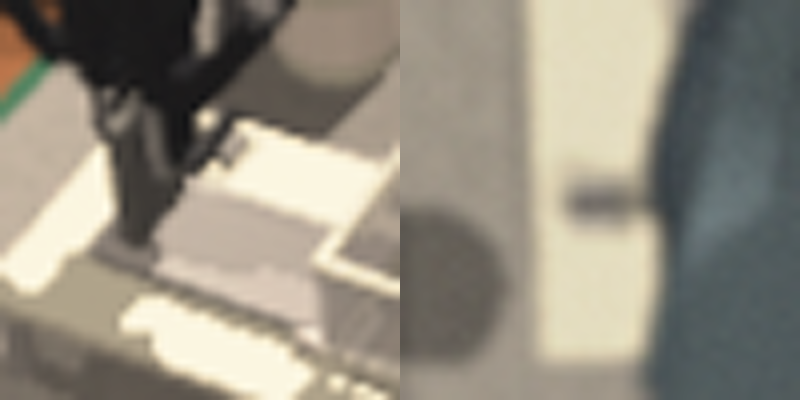

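```bash
python3 - <<'E'
from h import *
p=np.mean([grab('top')[0].astype(float) for _ in range(8)],0).mean(2)
q=np.load('topavg.npz')['p'].mean(2)
np.set_printoptions(linewidth=200)
print(p[249:262,290:304].round().astype(int)); print(q[249:262,290:304].round().astype(int))
E
```

```text
[[213 212 211 211 213 214 214 215 205 163 106  73  70  76]
 [209 206 205 206 209 211 213 213 200 152  97  71  70  74]
 [204 197 194 194 200 203 205 204 185 138  89  67  71  73]
 [200 190 180 178 179 179 180 181 166 128  86  69  70  73]
 [201 182 165 157 153 153 149 152 150 122  85  68  69  73]
 [194 168 140 128 127 126 122 128 130 112  78  68  67  75]
 [193 159 126 111 112 111 112 119 124 111  83  65  68  78]
 [200 178 149 137 137 136 135 140 151 142 108  72  64  81]
 [209 200 180 171 171 170 163 167 183 179 138  87  71  86]
 [212 208 200 196 195 194 191 193 203 201 160 102  75  91]
 [212 213 211 209 210 210 210 210 213 207 166 107  81  96]
 [212 214 214 214 214 214 214 214 215 209 168 111  84  96]
 [212 213 212 214 214 213 214 214 214 207 168 112  86  93]]
[[184 184 183 184 184 184 185 183 183 183 185 183 184 184]
 [184 183 184 184 183 185 185 184 184 184 182 184 183 184]
 [183 184 181 181 181 181 180 179 181 183 184 183 183 182]
 [183 181 175 169 169 168 164 163 173 182 185 184 183 184]
 [180 171 158 151 150 147 140 140 158 173 178 181 183 184]
 [171 153 132 121 120 118 110 114 135 151 159 171 181 182]
 [163 139 110  98  99  96  96 101 117 130 144 164 180 184]
 [171 149 126 115 114 115 109 113 130 146 156 170 180 183]
 [179 167 153 144 143 141 135 135 156 171 178 179 183 183]
 [182 176 169 165 164 163 159 159 171 182 182 184 184 185]
 [183 184 180 179 180 178 178 178 181 183 184 183 184 183]
 [183 185 184 184 184 184 185 184 184 185 182 183 182 182]
 [183 184 184 184 184 184 184 184 184 183 183 182 184 183]]
```

Call:
{"op": "move_arm", "data": {"motion": [[0, [0, 0.05, 0], [0, 0, 0]], [0, [0, 0.05, 0], [0, 0, 0]], [0, [0, 0.05, 0], [0, 0, 0]], [0, [0, 0.05, 0], [0, 0, 0]]]}}

```text
time: 19.75
tool_pos: [0.4657, -0.096, 0.0816]
tool_rot: [0.006, 0.699, 0.715, 0.005]
wrist_force: [11.0, -1.1, -9.1]
gripper_width: 0.109
grasp_force: 58.9
```

```bash
python3 g.py
```

```text
[ 0.46546468 -0.09598894  0.10059596] [ 0.46574439 -0.09601315  0.08159803] [0.00570663 0.69935674 0.71473461 0.00469269] [11.00552643 -1.13705892 -9.1307618 ] 19.75
```

Gate travel is about 47 mm, steady and held, and the tray lug has not moved. Handing in.

```bash
python3 -c "
from bench import env; print(env.finish_job())"
```

```text
the job is handed in; nothing more can be done
None
```

I slid the tray home against the end stop and then pulled the gate about 47 mm to the mark; I handed the job in still holding it, at 19.8 s; the arm partly hid the pointer, so I set its alignment by measured travel.

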